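# Hang a copper tumbler to dry and send it over the drip grate

### The arm

A 7-joint arm with a two-finger parallel gripper is mounted at the origin on the work surface. World frame = base frame: x ahead of the robot, y to its left, z up, the work surface at z = 0. Lengths are in m, angles in rad, forces in N, time in s.
With the tool pointing down it reaches from about 0.425 to 0.875 m from the base axis. Payload 4.7 kg.
Tool frame: the origin (TCP) lies on the centre line of the jaws, within the pads' length; the fingertips stand ctrl.tcp_to_tips ahead of it and the grasp point (between the pads) lies 2 mm behind it (ctrl.tcp_to_tips is the distance from the TCP to the fingertips, in m); z points along the fingers, y is the line along which they close (so a half turn about z gives the same grasp; the last joint's range is limited). The gripper opens to 87 mm and grips with 3 to 60 N. Pads are 19 mm wide; open, the fingers measure 117 mm over their backs; the gripper's body (75 mm by 190 mm) begins 51 mm behind the grasp point.
Start: joints at [1.257, 0.321, -0.07, 1.45, 0.023, 1.371, -0.057], TCP at [0.209, -0.615, 0.21] pointing down, gripper open.
Joint ranges: [-2.86, 2.86], [-0.3, 2.09], [-1.38, 1.24], [0.06, 2.45], [-1.56, 4.7], [0.09, 2.05], [-2.69, 2.69]. Speed limits (rad/s): [2.57, 2.57, 3.14, 3.14, 3.14, 3.14, 3.14].

### API

Orientations are given as a rotation vector (axis times angle).
In Python, from bench import ctrl, optics, close_job gives the robot as it stands.
- The arm moves only by the shell command python3 -m inch 'ROWS' [OPENING] [FORCE]. ROWS is JSON, a list of rows, each a list of 2 entries, a list of its own where there are three numbers: the shift along the tool's x, y, z in mm, then the turn, a rotation vector about the tool's x, y, z in degrees. In form: [[[x, y, z], [ax, ay, az]], ...]. A call has exactly 10 rows; each row shifts and turns the commanded pose from where the row before left it, along the tool's axes as they then stand; what a row does not reach is not made up. A row lasts 1/10 s, in which the tool goes at most 50 mm and 8.59 degrees, less where a joint would pass 70% of its speed; a pose out of reach is approached as far as the arm can. A call is refused whole if a number of a shift passes 50 or a number of a turn 8.59, either way. A call with a gripper value outside its range is refused whole. OPENING is the closure, from 0 (fully open) to 1 (shut), set as the call begins (- or left out, the last holds). The fingers move at their own pace and stop on an object; FORCE is the grip in N (left out, the last holds). Time passes only in rows, so rows that do not move let the fingers close, or fill a call up. It gives the time, the measured TCP pose, the force and the opening at its end, in the units of the state.
- ctrl.get_state(): the state, without advancing time (a new reading comes with each control period).
- optics.get_image(name): name is "side" or "top" or "wrist"; returns a dict with "image" (420x560x3 uint8, red, green, blue), "fx", "fy", "cx", "cy" (pixels), "R" (3x3) and "t" (3): a world point X has camera coordinates R X + t; the wrist camera has in their place "hand_eye" (4x4, takes a point from camera to tool coordinates, whose origin is the TCP and whose axes are the flange's). Camera axes: x right, y down, z forward; pixel columns grow to the right and rows downward; lengths in m; the calibration is good to about 2 mm. A picture is of the moment at which its call begins: read the wrist's pose just before it. There is no depth.
- close_job(): hands the job in, once; it reports no verdict.
The state is a dict: "time": time; "joint_positions": joint angles; "qd": joint speeds; "joint_torque": joint torques, N m; "position": TCP position; "tool_rot": TCP orientation; "ft_force": force on the tool from outside, world axes, zero at the start; "torque": the same for the moment, N m; "grip_width": opening from 0.0 (shut) to 1.0 (fully open).
Only numpy, scipy, OpenCV 4.12 (cv2) and the standard library are available. Lean on these libraries where they do the work, as an engineer would, in place of code of your own. Each camera call takes 0.05 s, during which the arm holds its last target. There are 200 camera calls.

### The job

The washed copper tumbler is lying on its side in the cradle: turn it upside down and lower it gently, without dropping it, over the white drying peg until its rim rests on the carriage. Then slide the carriage fully home against the red-capped stop, without jerking it, and let go. Leave the other things on the counter where they are.

Things in the scene. Friction and masses are not known exactly. Their poses are not given: they have to be found in the camera images.
- tumbler: straight-sided copper tumbler, 60 mm outside diameter, 130 mm long, 3 mm wall, 6 mm bottom, about 0.2 kg. Origin: centre of the outer face of its closed bottom; +z runs along its axis to the open mouth. At the start it lies level in the cradle, its axis 60 mm above the counter, its mouth turned roughly to the robot
- tumbler_rim (a point): centre of the tumbler's open mouth, 130 mm along its z from its origin
- cradle: fixed low cradle of two black rubber-covered bars (120 mm long along its x, 50 mm wide over the bars, bars' centres 32 mm above the counter, under the tumbler; the tumbler's closed end juts out beyond them) on which the tumbler lies along the cradle's x, mouth to -x. Origin: centre of its underside
- stand: fixed dark steel drying stand, 170 mm (x) by 450 mm (y), base 12 mm high; the carriage runs on it along the stand's +y towards the stop; beyond the stop two glasses 64 mm wide stand upside down (120 mm high above the counter), part of the stand. Origin: centre of its underside
- carriage (a joint): travel of the aluminium carriage along the stand's +y in m: 0 is farthest from the stop, 0.150 is against the stop. About 3 N move it and it stays where it is left. Deck 130 mm (x) by 175 mm (y), its top 40 mm above the counter
- peg_seat (a point): on the carriage: point on the deck's top face, on the axis of the white peg (40 mm above the counter). The peg is 40 mm in diameter at the deck, tapers to 26 mm at 70 mm above the deck and ends in a rounded tip at 85 mm. Moves with the carriage; axes like the stand's
- peg_tip (a point): top of the white peg, 85 mm above the deck
- handle (a point): on the carriage: centre of the top of the blue upright handle, a post 18 mm in diameter that rises 85 mm above the deck, 100 mm from the peg's axis on the side away from the stop (its lowest 6 mm has a 32 mm steel collar)
- stop (a point): on the stand: middle of the stop's face that the carriage's edge meets, 40 mm above the counter; the stop is a steel plate with a red cap, its top 68 mm above the counter, 150 mm wide (x)
- lidded_tray: foil tray with a clear lid, 121 mm (x) by 161 mm (y), 50 mm high, bystander; origin under its centre
- coasters: stack of cork coasters, 94 mm diameter, 30 mm high, bystander; origin under its centre
- ramekin: white ceramic ramekin, 80 mm diameter, 45 mm high, bystander; origin under its centre
- amber_bottle: amber glass bottle, 66 mm diameter, 190 mm high, bystander; origin under its centre
- pepper_mill: wooden pepper mill, 60 mm diameter, 150 mm high, bystander; origin under its centre
Mind the look-alikes: they are no part of the job. What is shaped like the tumbler but purple is not meant.

How it is judged:
By the outcome, as a careful person would: the job done as asked, in the order asked, and still so for the second after the job is handed in, with the robot touching nothing.
It also fails if it takes over 54 s, if anything falls off the work surface, if the arm or the gripper's body presses on something with over 40 N, if the wrist force passes 120 N, or if a joint passes its speed limit or range.

## Working session

There is one attempt and no reset: what is moved stays moved. The work goes in short steps, Python scripts to look and compute and a shell command to move; the robot and the scene stay as the last step left them, time stands still between calls to the robot, and variables do not carry over. Pictures are saved under pics/ and viewed, on a budget of 10 in all, crops included, one or two more only if the job needs it, and the job is handed in when it is done.

```bash
ls; mkdir -p pics; python3 - <<'E'
from bench import ctrl, optics
import cv2
s=ctrl.get_state(); print({k:s[k] for k in('time','position','tool_rot','ft_force','grip_width')},ctrl.tcp_to_tips)
for n in('top','side'):
    d=optics.get_image(n); cv2.imwrite(f'pics/{n}0.png',d['image'][:,:,::-1]); print(n,d['fx'],d['fy'],d['cx'],d['cy'],d['R'],d['t'])
E
```

```text
pics
{'time': 0.0, 'position': array([ 0.20904121, -0.61486203,  0.20917324]), 'tool_rot': array([-3.09766867e+00, -5.12374665e-01,  6.22338932e-04]), 'ft_force': array([-0.32167316,  0.03004573,  0.10558041]), 'grip_width': 1.0039024489708623} 0.017
top 416.98194277262394 416.98194277262394 276.1902051990531 213.52515362102292 [[ 0.00694384 -0.99990651 -0.01177951]
 [-0.99026565 -0.0052383  -0.13909172]
 [ 0.13901701  0.01263067 -0.99020944]] [0.04456366 0.54719573 1.10057563]
side 407.3844863271061 407.3844863271061 277.2481281026953 216.9963903227295 [[-0.97167572 -0.23577325  0.01603972]
 [-0.1598265   0.60565118 -0.77951404]
 [ 0.17407409 -0.75999844 -0.62617936]] [0.51846852 0.15537783 1.05825093]
```

View pics/top0.png

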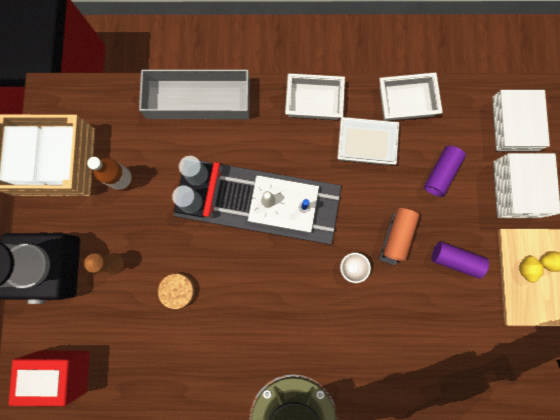

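View pics/side0.png

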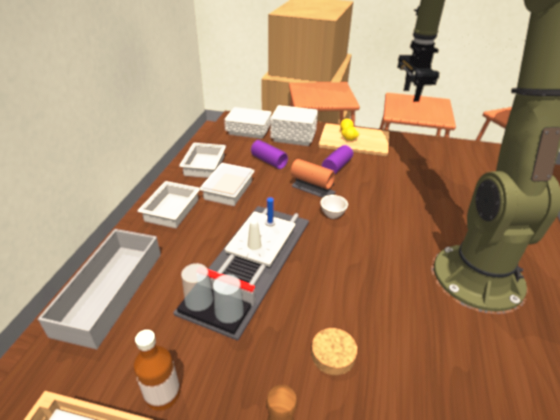

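The copper tumbler is at about (401,235) in the top view, on the black cradle that shows at (390,258). Its two purple look-alikes, at (445,170) and (460,259), lie on the bare counter. The stand is at (258,203), with the peg near (267,199), the blue handle near (305,204) and the red stop near (211,190). I'll confirm with an enlarged crop.

```bash
python3 - <<'E'
import cv2,numpy as np
a=cv2.imread('pics/top0.png'); b=cv2.imread('pics/side0.png')
def c(i,u,v,w,h,k): return cv2.resize(i[v:v+h,u:u+w],None,fx=k,fy=k,interpolation=cv2.INTER_CUBIC)
L=np.vstack([c(a,170,150,180,100,2.2222),c(b,170,180,180,150,2.2222)])[:600]
R=np.vstack([c(a,360,200,80,70,5),c(b,280,150,80,50,5)])[:600]
h=min(len(L),len(R)); o=np.hstack([L[:h],R[:h]]); print(o.shape,L.shape,R.shape); cv2.imwrite('pics/crop0.png',o[:600,:800])
E
```

```text
(555, 800, 3) (555, 400, 3) (600, 400, 3)
```

View pics/crop0.png

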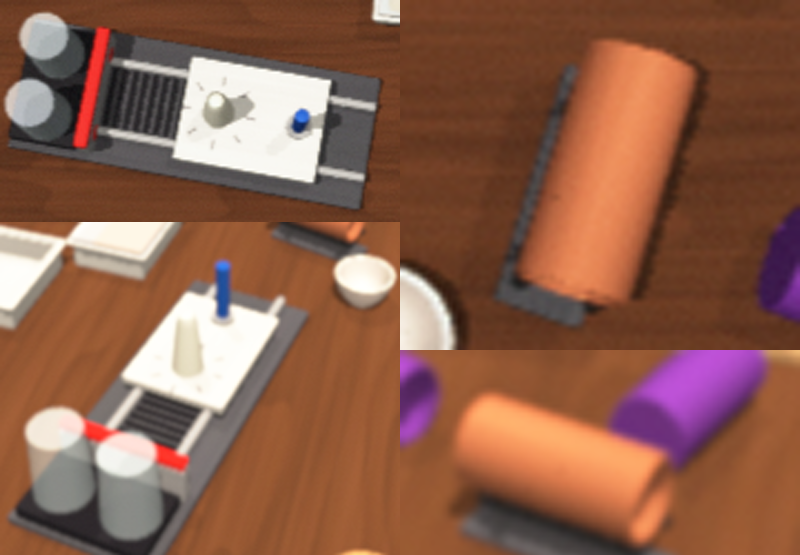

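The crop confirms it: the copper tumbler lies on the black cradle, with its closed end up at about (408,211) and its mouth towards the robot at about (395,257) in top-view pixels. The peg tip is at about (267.6,193.7) and the handle top at about (306,202). Next I fit the poses.

```bash
cat > h.py <<'E'
import numpy as np,cv2
from scipy.optimize import least_squares,minimize
T=dict(f=416.98194277262394,c=(276.1902051990531,213.52515362102292),R=np.array([[ 0.00694384,-0.99990651,-0.01177951],[-0.99026565,-0.0052383,-0.13909172],[ 0.13901701,0.01263067,-0.99020944]]),t=np.array([0.04456366,0.54719573,1.10057563]))
S=dict(f=407.3844863271061,c=(277.2481281026953,216.9963903227295),R=np.array([[-0.97167572,-0.23577325,0.01603972],[-0.1598265,0.60565118,-0.77951404],[0.17407409,-0.75999844,-0.62617936]]),t=np.array([0.51846852,0.15537783,1.05825093]))
def proj(C,X):
    p=np.atleast_2d(X)@C['R'].T+C['t']; return p[:,:2]/p[:,2:]*C['f']+C['c']
def back(C,uv,z):
    d=C['R'].T@np.array([(uv[0]-C['c'][0])/C['f'],(uv[1]-C['c'][1])/C['f'],1]); o=-C['R'].T@C['t']
    return o+d*(z-o[2])/d[2]
def yawR(a): return np.array([[np.cos(a),-np.sin(a),0],[np.sin(a),np.cos(a),0],[0,0,1]])
E
python3 - <<'E'
from h import *
from bench import ctrl
print([a for a in dir(ctrl) if a[0]!='_'])
def dk(p):
    x,y,a,k=p; M=yawR(a); o=np.array([x,y,.04])
    P=[(.065,.0875,0),(.065,-.0875,0),(-.065,-.0875,0),(-.065,.0875,0),(0,k,.085),(0,k-.1,.085)]
    return o+np.array(P)@M.T
tp=[(256.4,175.7),(319,186.9),(312.7,231.9),(247.9,221.1),(267.6,193.7),(305.9,201.8)]
sd=[(225.8,250.2),(262.3,210.6),(295.1,225.5),(271.3,264.6),(254.2,222),(270.4,198.5)]
for m in ('both','top','side'):
    f=lambda p:np.concatenate([(proj(T,dk(p))-tp).ravel()*(m!='side'),(proj(S,dk(p))-sd).ravel()*(m!='top')])
    r=least_squares(f,[.5,.05,-.17,.04],loss='soft_l1'); print(m,r.x,np.abs(r.fun).max()); print(np.round(dk(r.x)[4:],4).tolist())
    if m=='both': print(np.round(r.fun.reshape(-1,2),1).tolist())
# red cap (z=.068) midpoint & near edges in top
for uv in [(219,163),(205.5,216),(216,164),(210,216)]: print('cap',back(T,uv,.068))
a=np.linspace(0,2*np.pi,60)
def hull(C,p):
    x,y,th=p; M=yawR(th); P=[]
    for s in(0,-.13): P.append(np.c_[np.full(60,s),.03*np.cos(a),.03*np.sin(a)])
    return cv2.convexHull(np.float32(proj(C,np.vstack(P)@M.T+[x,y,.06])))
masks=[]
for C,n,roi in((T,'top',(360,200,430,270)),(S,'side',(285,150,345,200))):
    im=cv2.imread(f'pics/{n}0.png'); h=cv2.cvtColor(im,cv2.COLOR_BGR2HSV)
    m=((h[...,0]<=13)&(h[...,1]>120)&(h[...,2]>130)).astype(np.uint8); k=np.zeros_like(m); k[roi[1]:roi[3],roi[0]:roi[2]]=1
    m*=k; masks.append((C,m)); print(n,m.sum(),cv2.moments(m,True)['m10']/m.sum())
def cost(p,w=(1,1)):
    t=0
    for (C,m),ww in zip(masks,w):
        q=np.zeros((840*2,1120*2),np.uint8); cv2.fillConvexPoly(q,np.round((hull(C,p)+.5)*4-.5).astype(int),255)
        q=cv2.resize(q,(560,420),interpolation=cv2.INTER_AREA)/255.; t+=ww*np.abs(q-m).sum()
    return t
b=back(T,(408.5,211),.06); 
for w in((1,1),(1,0),(0,1)):
    r=minimize(cost,[b[0],b[1],-.27],args=(w,),method='Nelder-Mead',options=dict(initial_simplex=np.array([[b[0],b[1],-.27]]*4)+np.vstack([np.zeros(3),np.diag([.02,.02,.1])]))); print(w,r.x,r.fun)
E
```

```text
['MotionError', 'get_state', 'tcp_to_tips']
both [ 0.57207972  0.02763348 -0.16513135  0.04321864] 8.501027399409196
[[0.5792, 0.0703, 0.125], [0.5627, -0.0284, 0.125]]
[[0.0, 0.5], [0.0, -0.2], [-1.2, 1.2], [0.0, 1.1], [-0.5, 2.4], [0.1, 0.9], [-1.0, -1.6], [-8.5, 0.5], [0.1, -2.8], [-1.1, -1.6], [-0.3, -1.9], [-0.4, 0.3]]
top [ 0.57475482  0.02694939 -0.1661678   0.04353085] 1.3719240924272924
[[0.582, 0.0699, 0.125], [0.5654, -0.0287, 0.125]]
side [ 0.56809219  0.0318597  -0.17535301  0.04494046] 7.217783485168866
[[0.5759, 0.0761, 0.125], [0.5585, -0.0224, 0.125]]
cap [0.68025983 0.20353997 0.068     ]
cap [0.53511982 0.23578025 0.068     ]
cap [0.67744491 0.21161199 0.068     ]
cap [0.5351842 0.2237714 0.068    ]
top 1133 401.3097969991174
side 1887 310.9443561208267
(1, 1) [ 0.55228166 -0.30567394 -0.3070286 ] 1399.2156862745098
(1, 0) [ 0.552131   -0.30216021 -0.29029456] 102.7843137254902
(0, 1) [ 0.56410841 -0.32477526 -0.36852201] 1204.0666666666666
```

The top-view fit is good to about 1 px. The bottom centre is near (0.552,-0.302), axis yaw -0.29, and the peg is near (0.58,0.07). One side-view deck corner was misread, so I rely on the top view. First I move above the tumbler, recording joints as well so I can fit the arm's kinematics for planning the turn.

```bash
python3 -m inch '[[[40,-20,0],[0,0,0]],[[40,-21,0],[0,0,0]],[[40,-21,0],[0,0,0]],[[40,-21,0],[0,0,0]],[[40,-21,0],[0,0,0]],[[40,-21,0],[0,0,0]],[[40,-21,0],[0,0,0]],[[40,-21,0],[0,0,0]],[[39,-20,0],[0,0,0]],[[38,-20,0],[0,0,0]]]' 0
cat > st.py <<'E'
from bench import ctrl
import json,numpy as np
np.set_printoptions(precision=4,suppress=True)
s=ctrl.get_state(); q,p,r=[np.array(s[k]) for k in('joint_positions','position','tool_rot')]
open('log.jsonl','a').write(json.dumps([list(q),list(p),list(r)])+'\n')
print('t',s['time'],'q',q,'p',p,'r',r,'F',np.array(s['ft_force']),'g',s['grip_width'])
E
echo '[[1.257, 0.321, -0.07, 1.45, 0.023, 1.371, -0.057],[0.20904121,-0.61486203,0.20917324],[-3.09766867,-0.512374665,0.000622]]' > log.jsonl
python3 st.py
```

```text
time: 1.1
position: [0.5193, -0.2899, 0.2099]
tool_rot: [-3.099, -0.513, 0.001]
ft_force: [0.1, -0.0, -0.2]
grip_width: 1.0
t 1.1 q [ 0.7647  0.2236 -0.3507  1.5849  0.0783  1.3473 -0.8382] p [ 0.5193 -0.2899  0.2099] r [-3.0993 -0.5128  0.0006] F [ 0.064  -0.0457 -0.2142] g 0.9999095933760878
```

```bash
python3 -m inch '[[[0,0,0],[6,0,8]],[[0,0,0],[6,0,0]],[[0,0,0],[6,0,0]],[[0,0,0],[0,0,8]],[[0,0,0],[0,0,8]],[[0,0,0],[-6,0,4]],[[0,0,0],[0,6,0]],[[0,0,0],[0,6,0]],[[0,0,0],[0,0,0]],[[0,0,0],[0,0,0]]]'; python3 st.py
```

```text
time: 2.1
position: [0.5179, -0.2919, 0.2104]
tool_rot: [-2.961, 0.232, -0.173]
ft_force: [-0.6, -0.4, -0.2]
grip_width: 0.996
t 2.1 q [ 0.8345  0.2021 -0.2726  1.6194 -0.1524  1.3057 -1.1208] p [ 0.5179 -0.2919  0.2104] r [-2.9615  0.2319 -0.173 ] F [-0.6205 -0.4212 -0.1687] g 0.9964301990673994
```

```bash
cat > kin.py <<'E'
import numpy as np,json,itertools
from scipy.spatial.transform import Rotation as Ro
from scipy.optimize import least_squares
def fk(q,p,s):
    z0,L1,a1,L2,a2,d,a3,yo,b1=p
    R=Ro.from_euler('z',s[0]*q[0]+b1); x=np.array([0,0,z0])
    R=R*Ro.from_euler('y',q[1])*Ro.from_euler('z',s[1]*q[2]); x=x+R.apply([a1,0,L1])
    R=R*Ro.from_euler('y',q[3])*Ro.from_euler('z',s[2]*q[4]); x=x+R.apply([a2,0,L2])
    R=R*Ro.from_euler('y',q[5]); x=x+R.apply([a3,0,d]); R=R*Ro.from_euler('z',s[3]*q[6]+yo)
    return x,R
E
python3 - <<'E'
from kin import *
D=[[np.array(v) for v in json.loads(l)] for l in open('log.jsonl')]
res=[]
for s in itertools.product((1,-1),repeat=4):
  for yo in(0,1.57,-1.57,3.14):
    def f(p):
        o=[]
        for q,x,r in D:
            X,R=fk(q,p,s); o+=list((X-x)*3)+list((R.inv()*Ro.from_rotvec(r)).as_rotvec())
        return np.r_[o,.01*(p[[2,4,6]])]
    r=least_squares(f,[.3,.4,0,.4,0,.25,0,yo,0]); res.append((r.cost,s,r.x))
res.sort(key=lambda a:a[0])
for c,s,x in res[:4]: print(c,s,np.round(x,4))
json.dump([res[0][1],list(res[0][2])],open('kin.json','w'))
E
```

```text
3.5543209908756665e-05 (-1, -1, -1, -1) [ 2.1790e-01  4.9110e-01  1.4000e-03  5.1350e-01  3.1300e-02  3.4200e-01
  3.6000e-03  1.5314e+00 -3.9600e-02]
3.554320990875948e-05 (-1, -1, -1, -1) [ 2.1790e-01  4.9110e-01  1.4000e-03  5.1350e-01  3.1300e-02  3.4200e-01
  3.6000e-03  1.5314e+00 -3.9600e-02]
3.5543209908760636e-05 (-1, -1, -1, -1) [ 2.1790e-01  4.9110e-01  1.4000e-03  5.1350e-01  3.1300e-02  3.4200e-01
  3.6000e-03  1.5314e+00 -3.9600e-02]
3.5543209908761036e-05 (-1, -1, -1, -1) [ 2.1790e-01  4.9110e-01  1.4000e-03  5.1350e-01  3.1300e-02  3.4200e-01
  3.6000e-03  1.5314e+00 -3.9600e-02]
```

```bash
cat > plan.py <<'E'
from kin import *
s,P=json.load(open('kin.json')); P=np.array(P)
lo=np.array([-2.86,-.3,-1.38,.06,-1.56,.09,-2.69]);hi=np.array([2.86,2.09,1.24,2.45,4.7,2.05,2.69])
def ik(x,R,q0,w=.02):
    f=lambda q:(lambda X,Q:np.r_[(X-x)*5,(R.inv()*Q).as_rotvec()*2,w*(q-q0)])(*fk(q,P,s))
    r=least_squares(f,np.clip(q0,lo+.06,hi-.06),bounds=(lo+.05,hi-.05)); return r.x,np.abs(f(r.x)[:6]).max()
def Rz(z,mouth,e,tau):
    # tool axes from tool z; jaw y horizontal; x=z-rotated
    z=np.array(z); m=np.array(mouth); y=e*np.cross(z,m); y/=np.linalg.norm(y); return Ro.from_matrix(np.c_[np.cross(y,z),y,z])
E
python3 - <<'E'
from plan import *
th=-.29; a=np.array([np.cos(th),np.sin(th),0]); q=json.loads(open('log.jsonl').readlines()[-1])[0]
dn=np.array([0,0,-1.])
for e in(1,-1):
  for tau in(0,20):
    t=np.radians(tau); zp=dn*np.cos(t)-a*np.sin(t)
    q0=np.array(q) if e==-1 else np.array(q)+[0,0,0,0,0,0,3.1]
    g=np.array([.5185,-.2922,.06]); 
    qp,er=ik(g,Rz(zp,-a,e,t),q0); print('PICK e',e,'tau',tau,qp.round(2),'%.4f'%er)
    qL,er=ik(g+[-.05,.1,.25],Rz(zp,-a,e,t),qp)
    for psi in range(-100,110,20):
        # continuous: yaw + tilt simultaneously while moving
        p1=np.array([.58,.07,.26]); qq=qL.copy(); bad=0; mx=0; p0=g+[-.05,.1,.25]
        for k in np.linspace(0,1,31)[1:]:
            az=th+(np.radians(psi)-th)*min(1,2*k); v=max(0,2*k-1)*np.pi/2-t   # yaw first, then tilt
            h=np.array([np.cos(az),np.sin(az),0]); z=dn*np.cos(v)+h*np.sin(v); m=-h*np.cos(v)+dn*np.sin(v)
            qn,er=ik(p0+(p1-p0)*k,Rz(z,m,e,t),qq); bad=max(bad,er); mx=max(mx,np.abs(qn-qq).max()); qq=qn
        qe,er2=ik(np.array([.58,.07,.135]),Rz(z,m,e,t),qq)
        print(psi,'patherr %.3f step %.2f end %.3f'%(bad,mx,er2),qe.round(2),'margin %.2f'%np.minimum(qe-lo,hi-qe).min())
E
```

```text
PICK e 1 tau 0 [ 0.66  0.35 -0.22  1.74  0.09  1.06  1.68] 0.0002
-100 patherr 0.000 step 0.25 end 0.000 [-0.92  1.02  0.43  1.37  0.76  1.93 -0.81] margin 0.12
-80 patherr 0.000 step 0.20 end 0.000 [-0.65  0.83 -0.12  1.67  1.19  1.94 -1.06] margin 0.11
-60 patherr 0.000 step 0.14 end 0.000 [-0.35  0.78 -0.56  1.97  1.56  2.   -1.18] margin 0.05
-40 patherr 0.000 step 0.21 end 0.000 [-0.11  0.76 -0.79  2.26  1.9   2.   -1.2 ] margin 0.05
-20 patherr 0.135 step 1.88 end 0.113 [-1.86  1.32  1.1   2.4   1.7   0.54 -1.88] margin 0.05
0 patherr 0.415 step 1.42 end 0.352 [-1.51  1.32  0.89  2.4   2.21  1.1  -2.37] margin 0.05
20 patherr 0.939 step 0.29 end 1.157 [-0.69 -0.25  0.61  2.29 -0.87  0.14  2.64] margin 0.05
40 patherr 1.037 step 0.73 end 1.213 [-1.16 -0.25  0.99  2.25 -0.73  0.14  2.64] margin 0.05
60 patherr 0.885 step 0.50 end 0.376 [ 1.8   2.04 -1.33  2.35  0.87  0.37  2.64] margin 0.05
80 patherr 1.032 step 0.61 end 1.132 [ 1.19  1.27 -1.33  1.66 -0.06  1.06  2.64] margin 0.05
100 patherr 1.087 step 0.84 end 1.284 [ 1.02  1.36 -1.33  1.38 -0.12  1.52  2.64] margin 0.05
PICK 
[... 2583 characters left out ...]
-0.25 -1.27  2.15  0.46  0.42 -2.64] margin 0.05
-20 patherr 0.522 step 0.28 end 0.652 [ 0.89 -0.25 -1.09  2.29  0.6   0.14 -2.64] margin 0.05
0 patherr 0.371 step 0.40 end 0.580 [ 0.27 -0.25 -0.55  2.35  0.81  0.14 -2.64] margin 0.05
20 patherr 0.200 step 0.37 end 0.377 [-0.97 -0.25  1.19  2.4  -1.51  0.44  0.46] margin 0.05
40 patherr 0.009 step 0.59 end 0.010 [ 1.58  0.78 -1.29  2.4  -1.51  0.41  1.12] margin 0.05
60 patherr 0.000 step 0.12 end 0.000 [ 0.69  0.39 -0.22  2.16 -1.31  1.22  0.88] margin 0.25
80 patherr 0.000 step 0.11 end 0.000 [ 0.74  0.57 -0.36  1.88 -0.98  1.38  0.77] margin 0.57
100 patherr 0.000 step 0.12 end 0.000 [ 0.68  0.73 -0.43  1.6  -0.73  1.59  0.7 ] margin 0.46
```

```bash
cat > go.py <<'E'
from plan import *
from bench import ctrl
np.set_printoptions(precision=2,suppress=True)
def go(p,R,nrow=None,zneg=None):
    st=ctrl.get_state(); x=np.array(st['position']); Q=Ro.from_rotvec(st['tool_rot'])
    w=(Q.inv()*R).as_rotvec(); a=np.linalg.norm(w)
    if zneg is not None and (w[2]<0)!=zneg: w=w*(1-2*np.pi/a)
    d=np.array(p)-x
    print('t %.2f'%st['time'],'world d mm',d*1e3,'tool-now',Q.inv().apply(d)*1e3,'tool-after',R.inv().apply(d)*1e3,'turn deg',np.degrees(w),'|%.1f|'%np.degrees(np.linalg.norm(w)))
    if nrow:
        for k in range(nrow): print('row',(Q*Ro.from_rotvec(w*k/nrow)).inv().apply(d/nrow)*1e3,np.degrees(w)/nrow)
th=-.29; A=np.array([np.cos(th),np.sin(th),0]); dn=np.array([0,0,-1.]); t20=np.radians(20)
def pose(az,v,e=1):
    h=np.array([np.cos(az),np.sin(az),0]); z=dn*np.cos(v)+h*np.sin(v); m=-h*np.cos(v)+dn*np.sin(v)
    return Rz(z,m,e,0)
E
python3 - <<'E'
from go import *
R=pose(th,-t20); z=R.as_matrix()[:,2]; g=np.array([.5185,-.2922,.06])+z*.002
go(g-z*.15,R,zneg=True)
E
```

```text
t 2.10 world d mm [ 49.11 -14.73 -11.33] tool-now [49.44  9.22 15.08] tool-after [-52.06  -0.07  -6.89] turn deg [  37.17  -13.27 -166.06] |170.7|
```

```bash
python3 -m inch '[[[0,0,0],[1.86,-0.66,-8.3]],[[0,0,0],[1.86,-0.66,-8.3]],[[0,0,0],[1.86,-0.66,-8.3]],[[0,0,0],[1.86,-0.66,-8.3]],[[0,0,0],[1.86,-0.66,-8.3]],[[0,0,0],[1.86,-0.66,-8.3]],[[0,0,0],[1.86,-0.66,-8.3]],[[0,0,0],[1.86,-0.66,-8.3]],[[0,0,0],[1.86,-0.66,-8.3]],[[0,0,0],[1.86,-0.66,-8.3]]]' 0.05 30
python3 -m inch '[[[0,0,0],[1.86,-0.66,-8.3]],[[0,0,0],[1.86,-0.66,-8.3]],[[0,0,0],[1.86,-0.66,-8.3]],[[0,0,0],[1.86,-0.66,-8.3]],[[0,0,0],[1.86,-0.66,-8.3]],[[0,0,0],[1.86,-0.66,-8.3]],[[0,0,0],[1.86,-0.66,-8.3]],[[0,0,0],[1.86,-0.66,-8.3]],[[0,0,0],[1.86,-0.66,-8.3]],[[0,0,0],[1.86,-0.66,-8.3]]]'
python3 st.py; python3 - <<'E'
from go import *
R=pose(th,-t20); z=R.as_matrix()[:,2]; g=np.array([.5185,-.2922,.06])+z*.002
go(g-z*.10,R)
E
```

```text
time: 3.1
position: [0.5196, -0.2922, 0.2097]
tool_rot: [-2.18, -1.736, -0.162]
ft_force: [-0.5, 0.3, 0.8]
grip_width: 0.946
time: 4.1
position: [0.5199, -0.2917, 0.2096]
tool_rot: [-0.395, -2.768, -0.074]
ft_force: [1.2, -0.5, -0.2]
grip_width: 0.946
t 4.1 q [ 0.8832  0.5818 -0.6988  1.2484  0.3391  1.7839  1.5059] p [ 0.5199 -0.2917  0.2096] r [-0.3954 -2.7678 -0.0744] F [ 1.2475 -0.5332 -0.1531] g 0.9462080358294337
t 4.10 world d mm [ 30.68 -10.1  -57.51] tool-now [-49.99  -1.27  43.01] tool-after [-50.01  -0.9   43.  ] turn deg [0.07 0.02 0.37] |0.4|
```

```bash
python3 -m inch '[[[-8,0,7],[0,0,0.4]],[[-8,-1,7],[0,0,0]],[[-8,0,7],[0,0,0]],[[-8,0,7],[0,0,0]],[[-8,0,7],[0,0,0]],[[-7,0,5],[0,0,0]],[[-3,0,3],[0,0,0]],[[0,0,0],[0,0,0]],[[0,0,0],[0,0,0]],[[0,0,0],[0,0,0]]]'
python3 - <<'E'
from go import *
from bench import optics
import cv2
s0=ctrl.get_state(); d=optics.get_image('wrist'); cv2.imwrite('pics/w1.png',d['image'][:,:,::-1])
json.dump(dict(p=list(s0['position']),r=list(s0['tool_rot']),he=np.array(d['hand_eye']).tolist(),f=d['fx'],c=[d['cx'],d['cy']]),open('w1.json','w'))
R=pose(th,-t20); z=R.as_matrix()[:,2]; g=np.array([.5185,-.2922,.06])+z*.002
go(g,R)
E
```

```text
time: 5.1
position: [0.5492, -0.3021, 0.1535]
tool_rot: [-0.414, -2.766, -0.07]
ft_force: [0.2, -0.9, -0.5]
grip_width: 0.952
t 5.15 world d mm [-31.35  10.15 -95.33] tool-now [ -1.48   0.7  100.85] tool-after [ -1.65   0.76 100.85] turn deg [ 0.04  0.1  -0.4 ] |0.4|
```

View pics/w1.png

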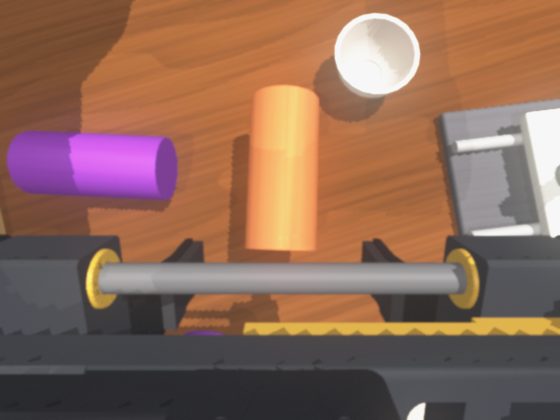

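The wrist view shows the copper tumbler centred between the fingers: closed end at about (281,248), mouth end at about (287,90). Purple is at (90,165), clear of the left finger. I'll compare this with the model projection.

```bash
python3 - <<'E'
from go import *
from h import yawR
w=json.load(open('w1.json')); Q=Ro.from_rotvec(w['r']); H=np.linalg.inv(np.array(w['he']))
def pr(X):
    c=(Q.inv().apply(np.atleast_2d(X)-w['p']))@H[:3,:3].T+H[:3,3]; return c[:,:2]/c[:,2:]*w['f']+w['c']
import cv2
a=np.linspace(0,2*np.pi,90)
def sil(p):
    M=yawR(p[2]); u=[]
    P=np.vstack([np.c_[np.full(90,s),.03*np.cos(a),.03*np.sin(a)] for s in(0,-.13)])@M.T+[p[0],p[1],.06]
    h=cv2.convexHull(np.float32(pr(P)))[:,0]
    def xs(v):
        o=[]
        for i in range(len(h)):
            A,B=h[i],h[(i+1)%len(h)]
            if (A[1]-v)*(B[1]-v)<0:o.append(A[0]+(v-A[1])/(B[1]-A[1])*(B[0]-A[0]))
        return [min(o),max(o)] if o else [0,0]
    return np.r_[xs(220),xs(120),h[:,1].min(),h[:,1].max()]
obs=np.array([248.2,316.6,253,319.3,87,249.5])
print(sil([.552,-.302,-.29])-obs)
r=least_squares(lambda p:sil(p)-obs,[.552,-.302,-.29],x_scale=[.01,.01,.05],diff_step=1e-3); print(r.x.round(4),r.fun)
E
```

```text
[-1.41  0.94 -5.92 -3.58 -0.31  2.34]
[ 0.55 -0.3  -0.33] [-0.96  1.43 -1.42  0.95 -1.59  1.51]
```

```bash
python3 - <<'E'
from go import *
from h import yawR,T,S,proj
w=json.load(open('w1.json')); Q=Ro.from_rotvec(w['r']); H=np.linalg.inv(np.array(w['he']))
def pr(X):
    c=(Q.inv().apply(np.atleast_2d(X)-w['p']))@H[:3,:3].T+H[:3,3]; return c[:,:2]/c[:,2:]*w['f']+w['c']
# axis line on the cylinder: midline px at v=220 -> 282.4, at v=120 -> 286.2 ; ends v 87 / 249.5
import cv2
def f(p):
    M=yawR(p[2]); E=np.array([[0,0,0],[-.13,0,0]])@M.T+[p[0],p[1],.06]; u=pr(E)
    L=lambda v:u[0,0]+(v-u[0,1])/(u[1,1]-u[0,1])*(u[1,0]-u[0,0])
    return np.array([L(220)-282.4,L(120)-286.2])
for b in(.5,.552):
    r=least_squares(lambda y:f([.552,y[0],y[1]]),[-.302,-.29]); print(['%.4f'%v for v in r.x])
y,th2=r.x; A2=np.array([np.cos(th2),np.sin(th2),0]); g=np.array([.551,y,.06])-.035*A2
R=pose(th2,-t20); z=R.as_matrix()[:,2]; go(g+.002*z,R); print((g*1e4).round())
E
```

```text
['-0.3031', '-0.3356']
['-0.3031', '-0.3356']
t 5.15 world d mm [-31.88  10.84 -95.33] tool-now [ -0.8   1.2 101.1] tool-after [ -0.96  -0.26 101.1 ] turn deg [-0.85  0.1   2.06] |2.2|
[ 5180. -2915.   600.]
```

```bash
python3 -m inch '[[[-1,0.5,12],[0,0,1.8]],[[0,0,14],[-0.5,0,0]],[[0,0,14],[0,0,0]],[[0,0,14],[0,0,0]],[[0,0,14],[0,0,0]],[[0,0,13],[0,0,0]],[[0,0,10],[0,0,0]],[[0,0,6],[0,0,0]],[[0,0,4],[0,0,0]],[[0,0,0],[0,0,0]]]'
python3 st.py
python3 -m inch '[[[0,0,0],[0,0,0]],[[0,0,0],[0,0,0]],[[0,0,0],[0,0,0]],[[0,0,0],[0,0,0]],[[0,0,0],[0,0,0]],[[0,0,0],[0,0,0]],[[0,0,0],[0,0,0]],[[0,0,0],[0,0,0]],[[0,0,0],[0,0,0]],[[0,0,0],[0,0,0]]]' 1 30
python3 st.py
```

```text
time: 6.15
position: [0.5171, -0.2912, 0.0572]
tool_rot: [-0.459, -2.758, -0.075]
ft_force: [-0.3, -0.2, -0.0]
grip_width: 0.949
t 6.15 q [ 0.8861  0.6867 -0.6597  1.4139  0.3833  1.5328  1.4264] p [ 0.5171 -0.2912  0.0572] r [-0.4591 -2.7583 -0.0755] F [-0.2864 -0.2189 -0.0132] g 0.9494504309271334
time: 7.15
position: [0.5172, -0.2929, 0.0578]
tool_rot: [-0.461, -2.759, -0.072]
ft_force: [-0.3, -6.0, 1.9]
grip_width: 0.625
t 7.15 q [ 0.8867  0.6861 -0.659   1.4127  0.385   1.533   1.4264] p [ 0.5172 -0.2929  0.0578] r [-0.4609 -2.7591 -0.0723] F [-0.3375 -5.9616  1.9043] g 0.6248646926594825
```

```bash
python3 -m inch '[[[0.7,0,-1.9],[0,0,0]],[[1,0,-2.8],[0,0,0]],[[1.7,0,-4.7],[0,0,0]],[[2,0,-5.6],[0,0,0]],[[2,0,-5.6],[0,0,0]],[[2,0,-5.6],[0,0,0]],[[2,0,-5.6],[0,0,0]],[[2,0,-5.6],[0,0,0]],[[2,0,-5.6],[0,0,0]],[[1,0,-2.8],[0,0,0]]]'
python3 st.py
python3 - <<'E'
from go import *
from bench import optics
import cv2
a=optics.get_image('wrist')['image'][:,:,::-1]; b=optics.get_image('side')['image'][:,:,::-1]
b=cv2.resize(b[90:240,230:430],(400,300)); a=cv2.resize(a,(400,300)); cv2.imwrite('pics/lift.png',np.hstack([a,b]))
E
```

```text
time: 8.15
position: [0.5179, -0.2913, 0.1069]
tool_rot: [-0.46, -2.759, -0.075]
ft_force: [0.1, 1.1, -1.2]
grip_width: 0.623
t 8.15 q [ 0.8908  0.6427 -0.6738  1.3727  0.3609  1.6091  1.4406] p [ 0.5179 -0.2913  0.1069] r [-0.4595 -2.7595 -0.0749] F [ 0.084   1.0886 -1.1565] g 0.6226569264881051
```

View pics/lift.png

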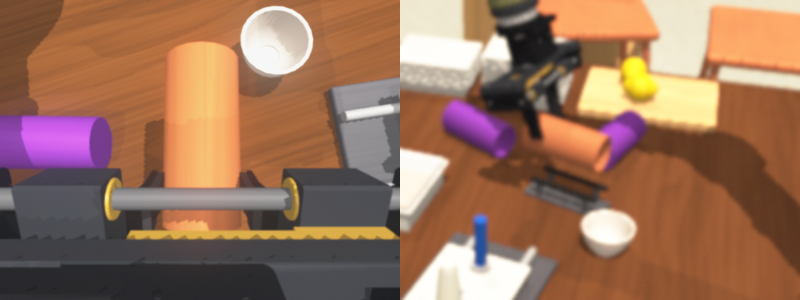

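The tumbler is held and off the cradle: the right panel shows the empty cradle bars below it at about (575,185). Next I raise and yaw it.

```bash
python3 - <<'E'
from go import *
go([.50,-.19,.29],pose(np.radians(-60),-t20),10)
E
```

```text
t 8.25 world d mm [-17.88 101.24 183.29] tool-now [ 109.18   89.29 -155.79] tool-after [ 153.48   35.13 -139.19] turn deg [-14.24   0.18  38.6 ] |41.1|
row [ 10.92   8.93 -15.58] [-1.42  0.02  3.86]
row [ 11.51   8.56 -15.36] [-1.42  0.02  3.86]
row [ 12.08   8.14 -15.15] [-1.42  0.02  3.86]
row [ 12.62   7.68 -14.95] [-1.42  0.02  3.86]
row [ 13.12   7.19 -14.76] [-1.42  0.02  3.86]
row [ 13.59   6.65 -14.58] [-1.42  0.02  3.86]
row [ 14.03   6.08 -14.42] [-1.42  0.02  3.86]
row [ 14.42   5.48 -14.27] [-1.42  0.02  3.86]
row [ 14.77   4.85 -14.14] [-1.42  0.02  3.86]
row [ 15.08   4.19 -14.02] [-1.42  0.02  3.86]
```

```bash
python3 -m inch '[[[11,9,-15.5],[-1.42,0,3.86]],[[11.5,8.5,-15.5],[-1.42,0,3.86]],[[12,8,-15],[-1.42,0,3.86]],[[12.5,7.5,-15],[-1.42,0,3.86]],[[13,7,-15],[-1.42,0,3.86]],[[13.5,6.5,-14.5],[-1.42,0,3.86]],[[14,6,-14.5],[-1.42,0,3.86]],[[14.5,5.5,-14.5],[-1.42,0,3.86]],[[15,5,-14],[-1.42,0,3.86]],[[15,4,-14],[-1.42,0,3.86]]]'
python3 st.py; python3 - <<'E'
from go import *
go([.57,.04,.28],pose(np.radians(-60),np.radians(70)),20)
E
```

```text
time: 9.25
position: [0.4991, -0.1901, 0.29]
tool_rot: [-1.419, -2.449, -0.248]
ft_force: [-0.2, -1.2, -1.8]
grip_width: 0.63
t 9.25 q [ 0.9496  0.3452 -0.6561  1.3713 -0.0271  1.7501  0.8152] p [ 0.4991 -0.1901  0.29  ] r [-1.4185 -2.4494 -0.2478] F [-0.2189 -1.1529 -1.8189] g 0.629559912447608
t 9.25 world d mm [ 70.93 230.07 -10.  ] tool-now [151.08 176.05  65.16] tool-after [  65.42  176.46 -150.49] turn deg [ -0.11 -89.89  -0.13] |89.9|
row [7.55 8.8  3.26] [-0.01 -4.49 -0.01]
row [7.79 8.8  2.66] [-0.01 -4.49 -0.01]
row [7.97 8.8  2.04] [-0.01 -4.49 -0.01]
row [8.1  8.8  1.41] [-0.01 -4.49 -0.01]
row [8.19 8.81 0.77] [-0.01 -4.49 -0.01]
row [8.22 8.81 0.13] [-0.01 -4.49 -0.01]
row [ 8.21  8.81 -0.52] [-0.01 -4.49 -0.01]
row [ 8.14  8.81 -1.16] [-0.01 -4.49 -0.01]
row [ 8.02  8.81 -1.79] [-0.01 -4.49 -0.01]
row [ 7.86  8.81 -2.41] [-0.01 -4.49 -0.01]
row [ 7.64  8.81 -3.02] [-0.01 -4.49 -0.01]
row [ 7.38  8.81 -3.61] [-0.01 -4.49 -0.01]
row [ 7.07  8.81 -4.17] [-0.01 -4.49 -0.01]
row [ 6.73  8.81 -4.71] [-0.01 -4.49 -0.01]
row [ 6.33  8.82 -5.23] [-0.01 -4.49 -0.01]
row [ 5.9   8.82 -5.71] [-0.01 -4.49 -0.01]
row [ 5.44  8.82 -6.15] [-0.01 -4.49 -0.01]
row [ 4.94  8.82 -6.56] [-0.01 -4.49 -0.01]
row [ 4.41  8.82 -6.92] [-0.01 -4.49 -0.01]
row [ 3.85  8.82 -7.25] [-0.01 -4.49 -0.01]
```

```bash
python3 -m inch '[[[7.5,9,3],[0,-4.5,0]],[[8,9,2.5],[0,-4.5,0]],[[8,9,2],[0,-4.5,0]],[[8,9,1.5],[0,-4.5,0]],[[8,9,1],[0,-4.5,0]],[[8,9,0],[0,-4.5,0]],[[8,9,-0.5],[0,-4.5,0]],[[8,9,-1],[0,-4.5,0]],[[8,9,-2],[0,-4.5,0]],[[8,9,-2.5],[0,-4.5,0]]]'
python3 st.py
python3 -m inch '[[[7.5,9,-3],[0,-4.5,0]],[[7.5,9,-3.5],[0,-4.5,0]],[[7,9,-4],[0,-4.5,0]],[[7,9,-5],[0,-4.5,0]],[[6,9,-5],[0,-4.5,0]],[[6,9,-6],[0,-4.5,0]],[[5.5,9,-6],[0,-4.5,0]],[[5,9,-6.5],[0,-4.5,0]],[[4.5,8,-7],[0,-4.5,0]],[[4,8,-7],[0,-4.5,0]]]'
python3 st.py; python3 - <<'E'
from go import *
from bench import optics
import cv2
go([.58,.07,.25],pose(np.radians(-60),np.radians(70)))
b=optics.get_image('side')['image'][:,:,::-1];a=optics.get_image('top')['image'][:,:,::-1]
cv2.imwrite('pics/s2.png',b);cv2.imwrite('pics/t2.png',a)
L=cv2.resize(a[130:280,180:380],(400,300),interpolation=2); L2=cv2.resize(b[100:325,150:350],(400,450),interpolation=2)
o=np.zeros((450,800,3),np.uint8); o[:300,:400]=L; o[:,400:]=L2; cv2.imwrite('pics/over.png',o)
E
```

```text
time: 10.25
position: [0.5361, -0.074, 0.2849]
tool_rot: [1.371, 2.375, -0.308]
ft_force: [-0.2, -0.2, -2.2]
grip_width: 0.623
t 10.25 q [ 0.7603 -0.1153 -0.882   1.8133  0.3353  1.2415  0.3142] p [ 0.5361 -0.074   0.2849] r [ 1.3707  2.3754 -0.3085] F [-0.1665 -0.1504 -2.1798] g 0.6232597424851037
time: 11.25
position: [0.5717, 0.0409, 0.2784]
tool_rot: [0.989, 1.715, -0.696]
ft_force: [-0.3, -1.1, -1.7]
grip_width: 0.626
t 11.25 q [ 0.1471  0.4531 -1.0859  1.9271  1.3995  1.8754 -0.7405] p [0.5717 0.0409 0.2784] r [ 0.9887  1.7152 -0.6963] F [-0.2715 -1.0503 -1.7116] g 0.62599499397816
t 11.25 world d mm [  8.27  29.09 -28.39] tool-now [ 33.82  21.75 -10.21] tool-after [ 33.88  21.71 -10.08] turn deg [0.03 0.24 0.06] |0.2|
```

View pics/over.png

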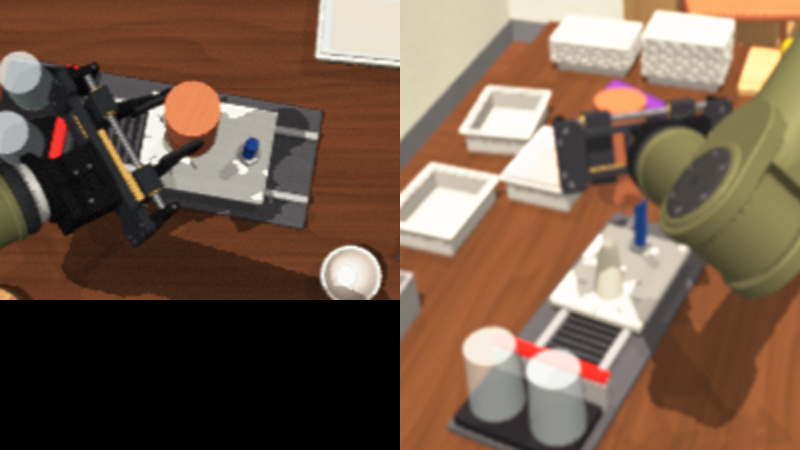

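```bash
python3 - <<'E'
from go import *
from h import T,S,proj
import cv2
st=ctrl.get_state(); p=np.array(st['position']); Q=Ro.from_rotvec(st['tool_rot']); z=Q.as_matrix()[:,2]; y=Q.as_matrix()[:,1]
print('z',z,'y',y)
a=np.linspace(0,2*np.pi,60); ring=np.c_[.03*np.cos(a),.03*np.sin(a),0*a]
g=p-.002*z
for n,C,o,k,off in(('t2',T,(180,130),2,0),('s2',S,(150,100),2,400)):
    for nm,h in(('bottom',.035),('rim',-.095)):
        c=(proj(C,g+ring+[0,0,h])-o)*k+[off,0]; print(n,nm,'u %.0f..%.0f v %.0f..%.0f'%(c[:,0].min(),c[:,0].max(),c[:,1].min(),c[:,1].max()))
# peg stereo from tip px: top (267.6,194.5), side (253.6,221.5)
f=lambda X:np.r_[(proj(T,X)-(267.6,194)).ravel(),(proj(S,X)-(253.6,221.5)).ravel()]
r=least_squares(f,[.58,.07,.12]); print('peg tip',(r.x*1e3).round(1),r.fun)
im=cv2.imread('pics/t2.png'); c=im[150:220,250:300]
h=cv2.cvtColor(im,cv2.COLOR_BGR2HSV); m=((h[...,0]<=13)&(h[...,1]>120)&(h[...,2]>70)).astype(np.uint8); k=np.zeros_like(m);k[155:215,255:300]=1; m*=k
n,l,s,ce=cv2.connectedComponentsWithStats(m); i=1+s[1:,4].argmax(); print('mask crop-bbox',(s[i,0]-180)*2,(s[i,0]+s[i,2]-180)*2,(s[i,1]-130)*2,(s[i,1]+s[i,3]-130)*2,s[i,4])
E
```

```text
z [ 0.47 -0.81 -0.34] y [ 0.86  0.51 -0.01]
t2 bottom u 164..221 v 81..137
t2 rim u 169..219 v 107..156
s2 bottom u 592..645 v 89..115
s2 rim u 595..644 v 180..208
peg tip [583.2  68.8 119.3] [ 0.14  1.02 -1.   -0.22]
mask crop-bbox 150 240 50 156 1585
```

```bash
python3 -m inch '[[[1,1,-0.3],[0,0,0]],[[2,2,-0.6],[0,0.2,0]],[[3,3,-1.2],[0,0,0]],[[5,4,-1.5],[0,0,0]],[[5,4,-1.5],[0,0,0]],[[5,4,-1.5],[0,0,0]],[[4,3,-1.2],[0,0,0]],[[3,1,-1],[0,0,0]],[[2,0,0],[0,0,0]],[[0,0,0],[0,0,0]]]'
python3 st.py; python3 - <<'E'
from go import *
R=pose(np.radians(-60),np.radians(70)); z=R.as_matrix()[:,2]
go(np.array([.581,.07,.180])+.002*z,R)
E
```

```text
time: 12.35
position: [0.5815, 0.0672, 0.2537]
tool_rot: [0.992, 1.72, -0.694]
ft_force: [-0.2, 0.3, -1.6]
grip_width: 0.622
t 12.35 q [ 0.0648  0.5434 -1.0479  1.8828  1.4266  1.9179 -0.7857] p [0.5815 0.0672 0.2537] r [ 0.9917  1.7198 -0.6943] F [-0.243   0.292  -1.6082] g 0.6223050021691503
t 12.35 world d mm [  0.43   1.19 -74.39] tool-now [70.15  1.02 24.76] tool-after [70.18  0.97 24.67] turn deg [ 0.02 -0.08  0.05] |0.1|
```

```bash
python3 -m inch '[[[3,0,1],[0,0,0]],[[6,0.5,2.2],[0,0,0]],[[8,0.5,2.8],[0,0,0]],[[9,0,3.2],[0,0,0]],[[9,0,3.2],[0,0,0]],[[9,0,3.2],[0,0,0]],[[9,0,3.2],[0,0,0]],[[8,0,2.8],[0,0,0]],[[6,0,2.1],[0,0,0]],[[3,0,1],[0,0,0]]]'
python3 st.py; python3 - <<'E'
from go import *
from bench import optics
import cv2
R=pose(np.radians(-60),np.radians(70)); z=R.as_matrix()[:,2]
go(np.array([.581,.07,.135])+.002*z,R)
b=optics.get_image('side')['image'][:,:,::-1];a=optics.get_image('top')['image'][:,:,::-1]; w=optics.get_image('wrist')['image'][:,:,::-1]
o=np.zeros((600,800,3),np.uint8); o[:300,:400]=cv2.resize(a[130:280,180:380],(400,300),interpolation=2); o[300:,:400]=cv2.resize(w,(400,300)); o[:450,400:]=cv2.resize(b[100:325,150:350],(400,450),interpolation=2); cv2.imwrite('pics/low.png',o)
E
```

```text
time: 13.35
position: [0.582, 0.0681, 0.179]
tool_rot: [0.992, 1.72, -0.695]
ft_force: [-0.6, 0.1, -1.8]
grip_width: 0.62
t 13.35 q [ 0.0068  0.6687 -0.983   1.9135  1.4711  1.9153 -0.9192] p [0.582  0.0681 0.179 ] r [ 0.992   1.7197 -0.6947] F [-0.5623  0.1111 -1.7739] g 0.6203772576974249
t 13.35 world d mm [ -0.08   0.26 -44.73] tool-now [42.11  0.1  15.1 ] tool-after [42.13  0.06 15.05] turn deg [-0.01 -0.07  0.05] |0.1|
```

View pics/low.png

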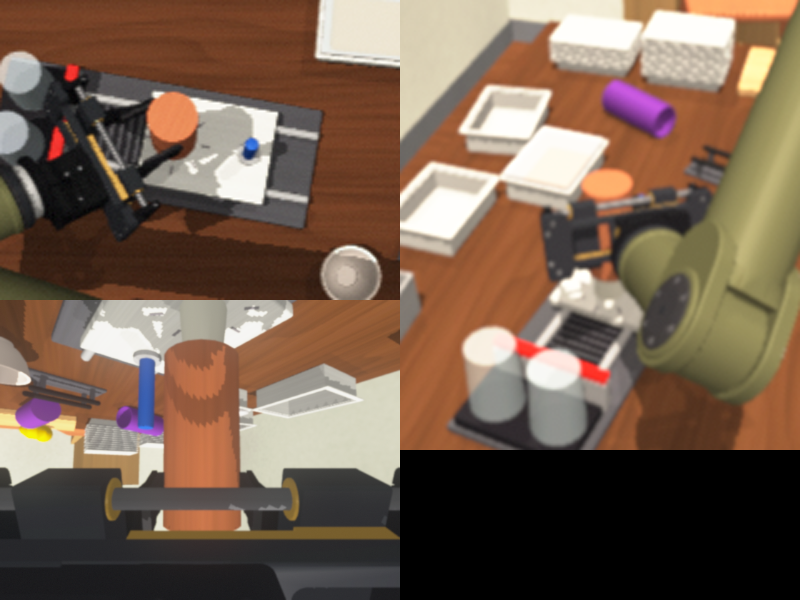

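The wrist view shows the peg entering the mouth centrally, with peg centre at u≈203 and tumbler centre at u≈201. There is no contact force. I keep lowering.

```bash
python3 -m inch '[[[2,0,0.7],[0,0,0]],[[4,0,1.4],[0,0,0]],[[5,0,1.8],[0,0,0]],[[5,0,1.8],[0,0,0]],[[5,0,1.8],[0,0,0]],[[5,0,1.8],[0,0,0]],[[4,0,1.4],[0,0,0]],[[3,0,1.2],[0,0,0]],[[2,0,0.8],[0,0,0]],[[0,0,0],[0,0,0]]]'
python3 st.py
python3 -m inch '[[[1,0,0.4],[0,0,0]],[[1,0,0.4],[0,0,0]],[[0.5,0,0.2],[0,0,0]],[[0.5,0,0.2],[0,0,0]],[[0.5,0,0.1],[0,0,0]],[[0,0,0],[0,0,0]],[[0,0,0],[0,0,0]],[[0,0,0],[0,0,0]],[[0,0,0],[0,0,0]],[[0,0,0],[0,0,0]]]'
python3 st.py
```

```text
time: 14.5
position: [0.582, 0.0682, 0.1424]
tool_rot: [0.992, 1.719, -0.694]
ft_force: [-0.4, 0.5, -2.1]
grip_width: 0.625
t 14.5 q [-0.02    0.7322 -0.9486  1.921   1.4952  1.9116 -0.9808] p [0.582  0.0682 0.1424] r [ 0.9922  1.7193 -0.6943] F [-0.3548  0.5088 -2.1275] g 0.6253463864861263
time: 15.5
position: [0.5821, 0.0682, 0.139]
tool_rot: [0.992, 1.719, -0.694]
ft_force: [0.3, -0.0, -2.4]
grip_width: 0.621
t 15.5 q [-0.0226  0.7382 -0.9453  1.9213  1.4978  1.9112 -0.9867] p [0.5821 0.0682 0.139 ] r [ 0.9924  1.719  -0.6939] F [ 0.3016 -0.0108 -2.3804] g 0.6210504242337489
```

```bash
python3 -m inch '[[[0.5,0,0.2],[0,0,0]],[[0.5,0,0.2],[0,0,0]],[[0.5,0,0.2],[0,0,0]],[[0.5,0,0.2],[0,0,0]],[[0.5,0,0.1],[0,0,0]],[[0.5,0,0.1],[0,0,0]],[[0,0,0],[0,0,0]],[[0,0,0],[0,0,0]],[[0,0,0],[0,0,0]],[[0,0,0],[0,0,0]]]'
python3 st.py
python3 -m inch '[[[0.5,0,0.2],[0,0,0]],[[0.5,0,0.2],[0,0,0]],[[0.5,0,0.2],[0,0,0]],[[0,0,0],[0,0,0]],[[0,0,0],[0,0,0]],[[0,0,0],[0,0,0]],[[0,0,0],[0,0,0]],[[0,0,0],[0,0,0]],[[0,0,0],[0,0,0]],[[0,0,0],[0,0,0]]]'
python3 st.py
```

```text
time: 16.5
position: [0.5821, 0.0684, 0.1362]
tool_rot: [0.992, 1.718, -0.694]
ft_force: [-1.1, -0.1, 2.1]
grip_width: 0.626
t 16.5 q [-0.025   0.7436 -0.9425  1.9215  1.5001  1.9115 -0.9919] p [0.5821 0.0684 0.1362] r [ 0.9922  1.7183 -0.6939] F [-1.0902 -0.0821  2.1204] g 0.6260896362012648
time: 17.5
position: [0.5822, 0.0683, 0.1362]
tool_rot: [0.992, 1.715, -0.694]
ft_force: [-2.3, 1.4, 8.5]
grip_width: 0.623
t 17.5 q [-0.0263  0.7456 -0.9414  1.9213  1.502   1.914  -0.9944] p [0.5822 0.0683 0.1362] r [ 0.9919  1.7152 -0.6942] F [-2.2644  1.4345  8.4897] g 0.6228712553342369
```

```bash
python3 -m inch '[[[-0.5,0,-0.2],[0,0,0]],[[-0.4,0,-0.1],[0,0,0]],[[0,0,0],[0,0,0]],[[0,0,0],[0,0,0]],[[0,0,0],[0,0,0]],[[0,0,0],[0,0,0]],[[0,0,0],[0,0,0]],[[0,0,0],[0,0,0]],[[0,0,0],[0,0,0]],[[0,0,0],[0,0,0]]]'
python3 st.py
python3 -m inch '[[[0,0,0],[0,0,0]],[[0,0,0],[0,0,0]],[[0,0,0],[0,0,0]],[[0,0,0],[0,0,0]],[[0,0,0],[0,0,0]],[[0,0,0],[0,0,0]],[[0,0,0],[0,0,0]],[[0,0,0],[0,0,0]],[[0,0,0],[0,0,0]],[[0,0,0],[0,0,0]]]' 0
python3 st.py
python3 - <<'E'
from go import *
from bench import optics
import cv2
b=optics.get_image('side')['image'][:,:,::-1];a=optics.get_image('top')['image'][:,:,::-1]; w=optics.get_image('wrist')['image'][:,:,::-1]
o=np.zeros((600,800,3),np.uint8); o[:300,:400]=cv2.resize(a[130:280,180:380],(400,300),interpolation=2); o[300:,:400]=cv2.resize(w,(400,300)); o[:450,400:]=cv2.resize(b[100:325,150:350],(400,450),interpolation=2); cv2.imwrite('pics/rel.png',o)
E
```

```text
time: 18.5
position: [0.5822, 0.0683, 0.1362]
tool_rot: [0.992, 1.717, -0.694]
ft_force: [-2.7, 2.1, 6.9]
grip_width: 0.621
t 18.5 q [-0.0254  0.7444 -0.9419  1.9214  1.501   1.9124 -0.9928] p [0.5822 0.0683 0.1362] r [ 0.9921  1.717  -0.694 ] F [-2.6831  2.1491  6.9308] g 0.6214929421329412
time: 19.5
position: [0.5821, 0.0682, 0.1351]
tool_rot: [0.992, 1.719, -0.694]
ft_force: [1.1, -0.9, -0.6]
grip_width: 0.998
t 19.5 q [-0.0253  0.745  -0.9416  1.9218  1.5003  1.9107 -0.9929] p [0.5821 0.0682 0.1351] r [ 0.9924  1.7191 -0.694 ] F [ 1.1238 -0.8732 -0.6076] g 0.9976508740473646
```

View pics/rel.png

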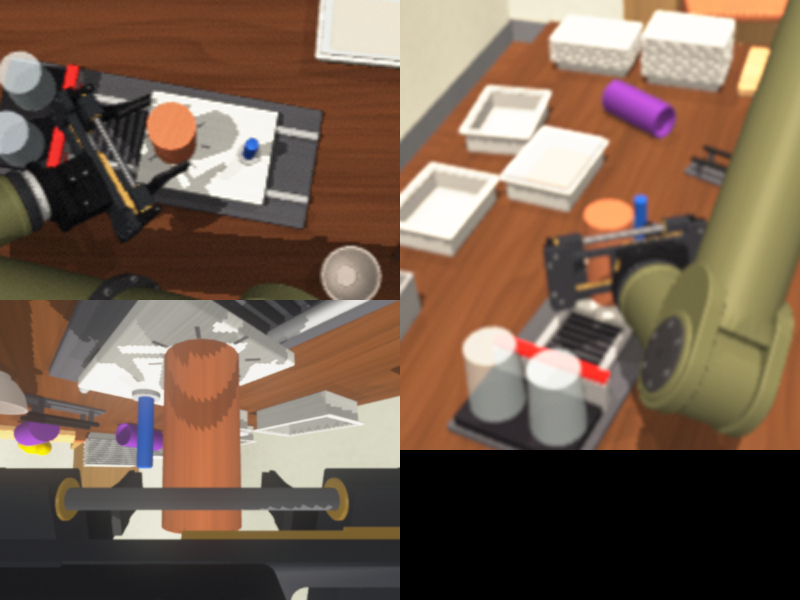

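The tumbler stands on the deck over the peg, and the fingers are open and clear on both sides: in the wrist view its rim is on the deck at about (200,350). I retreat along the tool axis and then up.

```bash
python3 -m inch '[[[0,0,-3],[0,0,0]],[[0,0,-6],[0,0,0]],[[0,0,-9],[0,0,0]],[[0,0,-12],[0,0,0]],[[0,0,-12],[0,0,0]],[[0,0,-12],[0,0,0]],[[0,0,-12],[0,0,0]],[[-8,0,-10],[0,0,0]],[[-14,0,-8],[0,0,0]],[[-18,0,-7],[0,0,0]]]'
python3 -m inch '[[[-18,0,-7],[0,0,0]],[[-18,0,-7],[0,0,0]],[[-18,0,-7],[0,0,0]],[[-18,0,-7],[0,0,0]],[[-18,0,-7],[0,0,0]],[[-18,0,-7],[0,0,0]],[[0,0,0],[0,5,0]],[[0,0,0],[0,7,0]],[[0,0,0],[0,8,0]],[[0,0,0],[0,8,0]]]'
python3 st.py; python3 - <<'E'
from go import *
go([.566,-.028,.25],pose(np.radians(-99.5),0),10)
E
```

```text
time: 20.65
position: [0.546, 0.1309, 0.2052]
tool_rot: [0.991, 1.719, -0.694]
ft_force: [0.8, -0.5, 0.6]
grip_width: 0.998
time: 21.65
position: [0.5444, 0.1339, 0.3217]
tool_rot: [1.232, 2.14, -0.467]
ft_force: [0.3, -0.6, -0.1]
grip_width: 0.999
t 21.65 q [ 0.3027  0.2739 -1.2216  1.6602  0.9202  1.7085 -0.4427] p [0.5444 0.1339 0.3217] r [ 1.2322  2.1395 -0.4672] F [ 0.2993 -0.6359 -0.0967] g 0.9988124213487786
t 21.65 world d mm [  21.59 -161.87  -71.66] tool-now [-64.9  -62.83 153.76] tool-after [-156.08   48.01   71.66] turn deg [14.55 39.99 37.83] |56.9|
row [-6.49 -6.28 15.38] [1.45 4.   3.78]
row [-7.94 -5.42 15.02] [1.45 4.   3.78]
row [-9.3  -4.47 14.54] [1.45 4.   3.78]
row [-10.56  -3.46  13.95] [1.45 4.   3.78]
row [-11.7   -2.38  13.25] [1.45 4.   3.78]
row [-12.71  -1.24  12.44] [1.45 4.   3.78]
row [-13.6   -0.07  11.54] [1.45 4.   3.78]
row [-14.33   1.13  10.55] [1.45 4.   3.78]
row [-14.92   2.35   9.49] [1.45 4.   3.78]
row [-15.34   3.58   8.35] [1.45 4.   3.78]
```

```bash
python3 -m inch '[[[-6.5,-6,15],[1.45,4,3.8]],[[-8,-5.5,15],[1.45,4,3.8]],[[-9,-4.5,14.5],[1.45,4,3.8]],[[-10.5,-3.5,14],[1.45,4,3.8]],[[-12,-2.5,13],[1.45,4,3.8]],[[-13,-1,12.5],[1.45,4,3.8]],[[-13.5,0,11.5],[1.45,4,3.8]],[[-14,1,10.5],[1.45,4,3.8]],[[-15,2.5,9.5],[1.45,4,3.8]],[[-15,3.5,8.5],[1.45,4,3.8]]]' 0.3
python3 st.py; python3 - <<'E'
from go import *
from bench import optics
import cv2
s0=ctrl.get_state(); d=optics.get_image('wrist'); a=optics.get_image('top')['image'][:,:,::-1]; w=d['image'][:,:,::-1]
json.dump(dict(p=list(s0['position']),r=list(s0['tool_rot']),he=np.array(d['hand_eye']).tolist(),f=d['fx'],c=[d['cx'],d['cy']]),open('w2.json','w'))
go([.566,-.028,.103],pose(np.radians(-99.5),0))
cv2.imwrite('pics/hand.png',np.hstack([cv2.resize(w,(400,300)),cv2.resize(a[130:280,180:380],(400,300),interpolation=2)]))
E
```

```text
time: 22.65
position: [0.5662, -0.0299, 0.2503]
tool_rot: [2.402, 2.018, 0.001]
ft_force: [-0.6, 0.2, -0.2]
grip_width: 0.704
t 22.65 q [ 0.9622  0.2923 -1.1449  1.5754  0.271   1.4446 -0.3735] p [ 0.5662 -0.0299  0.2503] r [2.402  2.0185 0.0007] F [-0.5932  0.1953 -0.2   ] g 0.7044050938054729
t 22.75 world d mm [  -0.09    8.67 -145.42] tool-now [  9.24  -1.79 145.37] tool-after [  8.54  -1.52 145.42] turn deg [ 0.05  0.29 -0.94] |1.0|
```

View pics/hand.png

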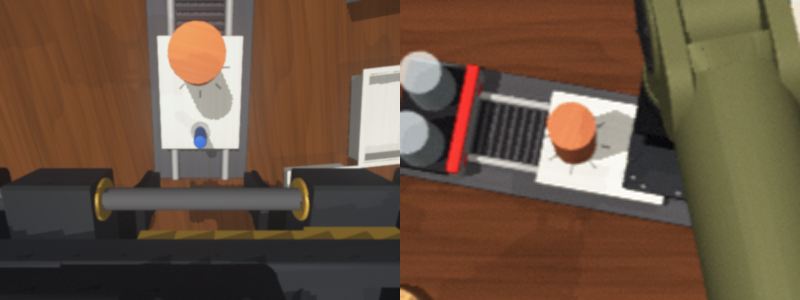

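```bash
python3 - <<'E'
from go import *
w=json.load(open('w2.json')); Q=Ro.from_rotvec(w['r']); H=np.array(w['he'])
def bk(uv,z):
    d=Q.apply(H[:3,:3]@np.array([(uv[0]-w['c'][0])/w['f'],(uv[1]-w['c'][1])/w['f'],1])); o=Q.apply(H[:3,3])+w['p']; return (o+d*(z-o[2])/d[2])*1e3
print(np.array(w['p'])*1e3); h=bk((280.5,196),.125); print('handle',h,'tumbler bottom c',bk((275.5,72),.17))
go(np.r_[h[:2]/1e3,.25],pose(np.radians(-99.5),0)); go([.5655,-.0285,.25],pose(np.radians(-99.5),0))
E
```

```text
[566.18 -29.86 250.35]
handle [565.72 -24.44 125.  ] tumbler bottom c [579.79  75.29 170.  ]
t 22.75 world d mm [-0.37 12.23  1.58] tool-now [11.95 -2.58 -1.65] tool-after [12.   -2.38 -1.58] turn deg [ 0.05  0.29 -0.94] |1.0|
t 22.75 world d mm [-0.59  8.17  1.58] tool-now [ 7.92 -2.06 -1.63] tool-after [ 7.96 -1.93 -1.58] turn deg [ 0.05  0.29 -0.94] |1.0|
```

```bash
python3 -m inch '[[[5,-1,8],[0,0,-0.9]],[[5,-1,16],[0,0,0]],[[0,0,20],[0,0,0]],[[0,0,22],[0,0,0]],[[0,0,22],[0,0,0]],[[0,0,20],[0,0,0]],[[0,0,17],[0,0,0]],[[0,0,12],[0,0,0]],[[0,0,7],[0,0,0]],[[0,0,2],[0,0,0]]]'
python3 -m inch '[[[0,0,0],[0,0,0]],[[0,0,0],[0,0,0]],[[0,0,0],[0,0,0]],[[0,0,0],[0,0,0]],[[0,0,0],[0,0,0]],[[0,0,0],[0,0,0]],[[0,0,0],[0,0,0]],[[0,0,0],[0,0,0]],[[0,0,0],[0,0,0]],[[0,0,0],[0,0,0]]]' 1 20
python3 st.py; python3 - <<'E'
from go import *
go([.566,-.027,.103],pose(np.radians(-99.5),0)); print(pose(np.radians(-99.5),0).inv().apply([.1653,.9862,0]))
E
```

```text
time: 23.75
position: [0.5658, -0.0188, 0.1025]
tool_rot: [2.384, 2.041, -0.002]
ft_force: [0.4, -0.3, -0.6]
grip_width: 0.701
time: 24.75
position: [0.566, -0.0192, 0.1031]
tool_rot: [2.384, 2.04, -0.002]
ft_force: [-0.6, -0.5, 0.6]
grip_width: 0.193
t 24.75 q [ 0.8728  0.4184 -1.0742  1.7677  0.3983  1.193  -0.4718] p [ 0.566  -0.0192  0.1031] r [ 2.3844  2.0401 -0.0016] F [-0.6338 -0.4975  0.5995] g 0.19251971072902602
t 24.75 world d mm [ 0.   -7.76 -0.09] tool-now [-7.66  1.2   0.12] tool-after [-7.65  1.28  0.09] turn deg [0.12 0.18 0.6 ] |0.6|
[1. 0. 0.]
```

```bash
python3 -m inch '[[[0,0,0],[0,0,0]],[[0,0,0],[0,0,0]],[[0,0,0],[0,0,0]],[[-1,0,0],[0,0,0]],[[-1,0,0],[0,0,0]],[[-2,0,0],[0,0,0]],[[-1,0,0],[0,0,0]],[[-1,0,0],[0,0,0]],[[0,0,0],[0,0,0]],[[0,0,0],[0,0,0]]]' 0.5
python3 -m inch '[[[0,0,0],[0,0,0]],[[0,0,0],[0,0,0]],[[0,0,0],[0,0,0]],[[0,0,0],[0,0,0]],[[0,0,0],[0,0,0]],[[0,0,0],[0,0,0]],[[0,0,0],[0,0,0]],[[0,0,0],[0,0,0]],[[0,0,0],[0,0,0]],[[0,0,0],[0,0,0]]]' 1 25
python3 st.py
```

```text
time: 25.75
position: [0.5651, -0.0252, 0.1031]
tool_rot: [2.384, 2.04, -0.001]
ft_force: [0.4, 0.0, 0.1]
grip_width: 0.502
time: 26.75
position: [0.5651, -0.0251, 0.1031]
tool_rot: [2.384, 2.04, -0.001]
ft_force: [-0.7, 0.4, -0.0]
grip_width: 0.195
t 26.75 q [ 0.8844  0.4164 -1.0743  1.7694  0.3966  1.1919 -0.4602] p [ 0.5651 -0.0251  0.1031] r [ 2.3844  2.0401 -0.0014] F [-0.6645  0.4115 -0.0141] g 0.1950532114174871
```

```bash
python3 -m inch '[[[1,0,0],[0,0,0]],[[2,0,0],[0,0,0]],[[3,0,0],[0,0,0]],[[4,0,0],[0,0,0]],[[5,0,0],[0,0,0]],[[5,0,0],[0,0,0]],[[5,0,0],[0,0,0]],[[5,0,0],[0,0,0]],[[5,0,0],[0,0,0]],[[5,0,0],[0,0,0]]]'
python3 st.py
python3 -m inch '[[[5,0,0],[0,0,0]],[[5,0,0],[0,0,0]],[[5,0,0],[0,0,0]],[[5,0,0],[0,0,0]],[[5,0,0],[0,0,0]],[[5,0,0],[0,0,0]],[[5,0,0],[0,0,0]],[[4,0,0],[0,0,0]],[[3,0,0],[0,0,0]],[[2,0,0],[0,0,0]]]'
python3 st.py
python3 - <<'E'
from go import *
from bench import optics
import cv2
cv2.imwrite('pics/slide.png',cv2.resize(optics.get_image('top')['image'][:,:,::-1][140:260,160:320],(800,600),interpolation=2))
E
```

```text
time: 27.75
position: [0.572, 0.0146, 0.1031]
tool_rot: [2.384, 2.039, 0.0]
ft_force: [3.2, -3.2, -1.7]
grip_width: 0.194
t 27.75 q [ 0.804   0.4323 -1.0717  1.7547  0.4104  1.1976 -0.538 ] p [0.572  0.0146 0.1031] r [2.3837 2.0394 0.0001] F [ 3.1505 -3.1812 -1.6624] g 0.19433052431118614
time: 28.75
position: [0.5796, 0.0578, 0.1031]
tool_rot: [2.383, 2.039, 0.002]
ft_force: [6.3, -3.7, -0.9]
grip_width: 0.194
t 28.75 q [ 0.7117  0.4555 -1.0646  1.7309  0.4292  1.2066 -0.6218] p [0.5796 0.0578 0.1031] r [2.3832 2.0385 0.0021] F [ 6.2579 -3.7259 -0.8959] g 0.19388873862511566
```

View pics/slide.png

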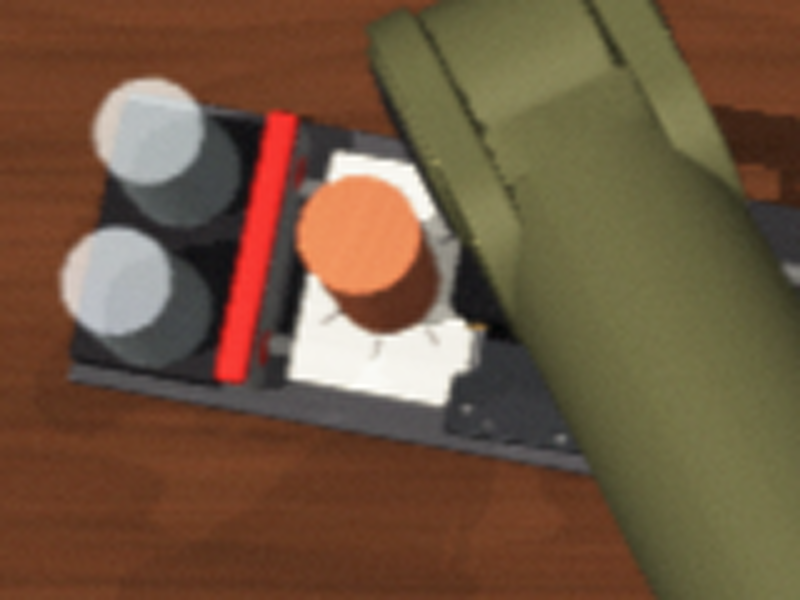

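The carriage edge, from (330,155) to (288,380), is about 12 mm short of the stop face, with the tumbler upright on the peg. I creep the rest.

```bash
python3 -m inch '[[[1,0.2,0],[0,0,0]],[[1,0.2,0],[0,0,0]],[[1,0.1,0],[0,0,0]],[[1,0,0],[0,0,0]],[[1,0,0],[0,0,0]],[[1,0,0],[0,0,0]],[[1,0,0],[0,0,0]],[[1,0,0],[0,0,0]],[[1,0,0],[0,0,0]],[[1,0,0],[0,0,0]]]'
python3 st.py
python3 -m inch '[[[1,0,0],[0,0,0]],[[1,0,0],[0,0,0]],[[1,0,0],[0,0,0]],[[0.5,0,0],[0,0,0]],[[0.5,0,0],[0,0,0]],[[0.5,0,0],[0,0,0]],[[0.5,0,0],[0,0,0]],[[0,0,0],[0,0,0]],[[0,0,0],[0,0,0]],[[0,0,0],[0,0,0]]]'
python3 st.py
```

```text
time: 29.8
position: [0.5813, 0.0675, 0.1031]
tool_rot: [2.384, 2.039, 0.001]
ft_force: [4.4, -3.5, -0.0]
grip_width: 0.196
t 29.8 q [ 0.6897  0.4623 -1.062   1.7234  0.4341  1.2105 -0.6405] p [0.5813 0.0675 0.1031] r [2.3838 2.0385 0.0011] F [ 4.4062 -3.5071 -0.0163] g 0.19605711941581075
time: 30.8
position: [0.5821, 0.0725, 0.103]
tool_rot: [2.384, 2.039, 0.002]
ft_force: [4.4, -3.5, -0.8]
grip_width: 0.192
t 30.8 q [ 0.6789  0.4654 -1.0609  1.7201  0.4364  1.2116 -0.6498] p [0.5821 0.0725 0.103 ] r [2.3837 2.0386 0.0016] F [ 4.4346 -3.4885 -0.8375] g 0.1916851493171241
```

```bash
python3 -m inch '[[[0.5,0,0],[0,0,0]],[[0.5,0,0],[0,0,0]],[[0.5,0,0],[0,0,0]],[[0.5,0,0],[0,0,0]],[[0.5,0,0],[0,0,0]],[[0.5,0,0],[0,0,0]],[[0.5,0,0],[0,0,0]],[[0.5,0,0],[0,0,0]],[[0,0,0],[0,0,0]],[[0,0,0],[0,0,0]]]'
python3 st.py
```

```text
time: 31.8
position: [0.5826, 0.0747, 0.103]
tool_rot: [2.384, 2.036, -0.002]
ft_force: [3.2, -6.4, 0.3]
grip_width: 0.194
t 31.8 q [ 0.6708  0.4676 -1.0589  1.7172  0.4397  1.2147 -0.6571] p [0.5826 0.0747 0.103 ] r [ 2.3837  2.0365 -0.0022] F [ 3.2401 -6.3831  0.2923] g 0.1937781916692374
```

```bash
python3 -m inch '[[[0.5,0,0],[0,0,0]],[[0.5,0,0],[0,0,0]],[[0.5,0,0],[0,0,0]],[[0.5,0,0],[0,0,0]],[[0,0,0],[0,0,0]],[[0,0,0],[0,0,0]],[[0,0,0],[0,0,0]],[[0,0,0],[0,0,0]],[[0,0,0],[0,0,0]],[[0,0,0],[0,0,0]]]'
python3 st.py
```

```text
time: 32.8
position: [0.5825, 0.0747, 0.103]
tool_rot: [2.384, 2.034, -0.007]
ft_force: [1.4, -8.9, 3.1]
grip_width: 0.193
t 32.8 q [ 0.6672  0.4685 -1.0573  1.7158  0.4421  1.2175 -0.6609] p [0.5825 0.0747 0.103 ] r [ 2.3839  2.034  -0.0067] F [ 1.3817 -8.8769  3.1481] g 0.1925522399094335
```

```bash
python3 -m inch '[[[0,0,0],[0,0,0]],[[0,0,0],[0,0,0]],[[0,0,0],[0,0,0]],[[0,0,0],[0,0,0]],[[0,0,0],[0,0,0]],[[0,0,0],[0,0,0]],[[0,0,-4],[0,0,0]],[[0,0,-6],[0,0,0]],[[0,0,-8],[0,0,0]],[[0,0,-10],[0,0,0]]]' 0.4
python3 st.py
python3 -m inch '[[[0,0,-15],[0,0,0]],[[0,0,-20],[0,0,0]],[[0,0,-20],[0,0,0]],[[0,0,-20],[0,0,0]],[[0,0,-20],[0,0,0]],[[-20,0,-10],[0,0,0]],[[-30,0,0],[0,0,0]],[[-40,0,0],[0,0,0]],[[-40,0,0],[0,0,0]],[[-40,0,0],[0,0,0]]]'
python3 -m inch '[[[-40,0,0],[0,0,0]],[[-30,0,0],[0,0,0]],[[-20,0,0],[0,0,0]],[[-10,0,0],[0,0,0]],[[0,0,0],[0,0,0]],[[0,0,0],[0,0,0]],[[0,0,0],[0,0,0]],[[0,0,0],[0,0,0]],[[0,0,0],[0,0,0]],[[0,0,0],[0,0,0]]]'
python3 st.py; python3 - <<'E'
from go import *
from bench import optics
import cv2
b=optics.get_image('side')['image'][:,:,::-1];a=optics.get_image('top')['image'][:,:,::-1]
cv2.imwrite('pics/end.png',np.hstack([cv2.resize(a[130:280,160:360],(400,300),interpolation=2),cv2.resize(b[130:330,150:417],(400,300),interpolation=2)]))
E
```

```text
time: 33.8
position: [0.5818, 0.0786, 0.1315]
tool_rot: [2.384, 2.04, -0.001]
ft_force: [0.4, -0.3, 0.7]
grip_width: 0.601
t 33.8 q [ 0.6832  0.4409 -1.0802  1.6865  0.41    1.2618 -0.6406] p [0.5818 0.0786 0.1315] r [ 2.3844  2.0401 -0.0013] F [ 0.3822 -0.2509  0.7006] g 0.6008550744214319
time: 34.8
position: [0.5552, -0.0902, 0.2377]
tool_rot: [2.383, 2.04, -0.001]
ft_force: [0.6, -0.5, 0.5]
grip_width: 0.596
time: 35.8
position: [0.5399, -0.1873, 0.2365]
tool_rot: [2.384, 2.041, -0.002]
ft_force: [-0.1, 0.6, -0.6]
grip_width: 0.598
t 35.8 q [ 1.1976  0.2956 -1.0908  1.5866  0.2676  1.4188 -0.0702] p [ 0.5399 -0.1873  0.2365] r [ 2.3835  2.0411 -0.0015] F [-0.0931  0.5819 -0.6057] g 0.5978994793045661
```

View pics/end.png

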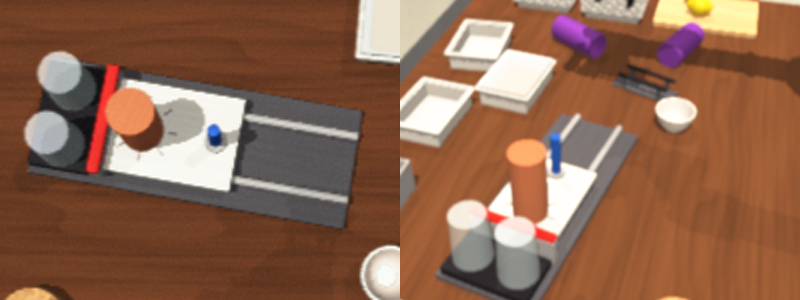

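The deck edge at about (105,150) meets the stop, and the tumbler stands inverted on the deck over the peg, at about (527,185) in the side view. The other things in the crops look unmoved, and the gripper is clear. I'm handing in.

```bash
python3 -c "
from bench import close_job; print(close_job())"
```

```text
the job is handed in; nothing more can be done
None
```

The copper tumbler is upside down over the white peg with its rim on the deck. The carriage is home against the red-capped stop and the gripper has let go. I handed in at about 36 s of the 54 s allowed.

- **Placing:** I gripped the tumbler near its closed end, turned it mouth down and lowered it in small steps. It touched the deck with about 10 N of contact and settled cleanly when released.
- **Sliding:** I held the blue handle and slid the carriage about 0.10 m at 50 mm/s or less, creeping at the end. At the stop the last 2 mm of commanded travel moved nothing, and the pull on the gripper rose to about 9 N.
- **Last pictures:** The deck edge is at the stop, the tumbler is upright, and the nearby things in the two cropped views look unmoved. The bottle and pepper mill were outside those crops, so I did not check them at the end.
- **What disagreed:**
  - The top and wrist views differed by about 2.5° on the tumbler's direction, and by a few millimetres on the handle's position.
  - My first grip on the handle was about 6 mm off centre, so I opened and re-gripped before sliding.
  - The gripper read about 54 mm on the 60 mm tumbler, and I did not find out why. The hold showed no slip.

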